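# Load the tissue-prep station

### The arm

A 6-joint arm with a two-finger parallel gripper is mounted at the origin on a cart in front of the work surface, level with it; the furniture and walls round the work are solid. World frame = base frame: x ahead of the robot, y to its left, z up, the work surface at z = 0. Lengths are in m, angles in rad, forces in N, time in s.
With the tool pointing down it reaches from about 0.275 to 0.875 m from the base axis. Payload 12.5 kg.
Tool frame: the origin (TCP) lies on the centre line of the jaws, within the pads' length; the fingertips stand r.finger_overhang ahead of it and the grasp point (between the pads) lies 3 mm ahead of it (r.finger_overhang is the distance from the TCP to the fingertips, in m); z points along the fingers, y is the line along which they close (so a half turn about z gives the same grasp; the last joint's range is limited). The gripper opens to 85 mm and grips with 20 to 120 N. Pads are 22 mm wide; open, the fingers measure 114 mm over their backs; the gripper's body (76 mm by 85 mm) begins 54 mm behind the grasp point. The pads swing forward as they close: fully open they stand 13 mm farther back than shut.
Start: joints at [1.212, 0.351, 1.652, -0, 1.139, -0.085], TCP at [0.149, 0.53, 0.231] pointing down, gripper open.
Joint ranges: [-2.75, 2.75], [-0.79, 2.1], [0.01, 2.65], [-1.57, 4.71], [0.07, 3.14], [-2.87, 2.87]. Speed limits (rad/s): [2.22, 2.22, 2.79, 3.14, 3.14, 3.14].

### API

Orientations are given as a unit quaternion [x, y, z, w].
In Python, from cell import r, optics gives the robot as it stands. The module is installed in compiled form; this text tells all that it offers. Calls block until the motion is done:
- r.move_to(position, orientation): joint-space move of the TCP to a pose.
- r.move_linear(position, rot=None, vel=0.15): straight line of the TCP; rot=None keeps the orientation; vel is the mean speed in m/s.
- r.set_joints(angles): joint-space move.
- r.set_gripper(opening, squeeze=None): opening from 0.0 (shut) to 1.0 (fully open); squeeze is the grip in N (None keeps the last); returns when the fingers have stopped.
- r.sleep(seconds).
- r.inverse_kinematics(position, orientation): joint angles nearest the present ones, or None.
- optics.get_image(name): name is "side" or "top"; returns a dict with "pixels" (420x560x3 uint8, red, green, blue), "depth" (420x560 float32, m along the optical axis (not along the pixel's ray), 0 where there is no reading), "fx", "fy", "cx", "cy" (pixels), "D" ([k1, k2, p1, p2, k3] as OpenCV has them; the pictures are not rectified), "camera_from_world" (4x4, takes a point from world to camera coordinates). Camera axes: x right, y down, z forward; pixel columns grow to the right and rows downward; lengths in m; the calibration is good to about 2 mm. A picture is of the moment at which its call begins.
A pose or a line that the arm cannot do raises r.PlanningError and nothing moves.
- r.hand_in(): hands the job in; it is judged then, once.
Readings, each from a call of its own:
- r.current_t(): time.
- r.current_q(): joint angles.
- r.current_qvel(): joint speeds.
- r.current_effort(): joint torques, N m.
- r.current_tool_pos(): TCP position.
- r.current_ee_rot(): TCP orientation.
- r.current_contact_force(): force on the tool from outside, world axes, zero at the start.
- r.current_torque(): the same for the moment, N m.
- r.current_opening(): opening from 0.0 (shut) to 1.0 (fully open).
- r.current_finger_force(): force on a finger pad.
Only numpy, scipy, OpenCV 4.12 (cv2) and the standard library are available. Lean on these libraries where they do the work, as an engineer would, in place of code of your own. Each camera call takes 0.05 s, during which the arm holds its last target. There are 200 camera calls.

### The job

Get the tissue-prep station ready to run: stand the vial and the beaker in the aluminium blocks bored for them, lay the petri dish in its shallow round holder, and seat the grinding jar on the mill drive, pushed fully home and turned clockwise nearly a quarter turn, lugs under the collar to the lock dots, so that it is locked. Keep every vessel upright, and leave the roll of tape and the timer where they are.

Things in the scene. Friction and masses are not known exactly. Their poses are not given: they have to be found in the camera images.
- grinding_jar: Loose grinding jar, upright, 60 mm tall, 0.12 kg: clear cup 47 mm wide, grey foot 48 mm, white ribbed lid 52 mm wide (heights 46 to 60 mm; grip here). At the foot two grey lugs on its +x and -x axis (12 mm wide, heights 1 to 6 mm, tips 31 mm from the axis); half a turn looks the same. Origin: centre of underside. On the drive's deck it turns with light friction and stays where left.
- mill_drive: Fixed round white mill drive, 84 mm wide, bayonet collar on top, dial at -x. Origin: centre of underside; deck for the jar's foot at z 30 mm, collar top 42 mm, mouth 54 mm wide. Lugs enter by gaps on its +x and -x axis (black lines; within 6 degrees), then turn clockwise (from above) under the lip: locked past 60 degrees, rightly about 80 (black dots), solid stop near 90; no anticlockwise.
- vial: loose amber glass vial with a white crimped neck and pink cap, 24 mm across (23.6 mm body to 41 mm height, narrower cap above), 51 mm tall, 0.02 kg, stands upright. Origin: centre of the underside, z up.
- vial_block: fixed square aluminium block, 60 x 60 mm, top at 28 mm, with one round bore 31 mm across and 20 mm deep in its middle: the vial's holder. Origin: centre of the underside, z up; bore floor at 8 mm.
- beaker: loose clear glass beaker with a pale bottom, 45 mm across the rim and 43 mm at mid height, 56 mm tall, 0.03 kg, stands upright. Origin: centre of the underside, z up.
- beaker_block: fixed square aluminium block, 72 x 72 mm, top at 28 mm, with one round bore 53 mm across and 20 mm deep in its middle: the beaker's holder. Origin: centre of the underside, z up; bore floor at 8 mm.
- petri_dish: loose closed petri dish, beige disc 61 mm across, 15 mm tall, 0.03 kg, lies flat. Origin: centre of the underside, z up. Grip it across its 61 mm.
- dish_holder: fixed low round aluminium holder, 80 mm across, rim at 12 mm, with a shallow round recess 69 mm across and 5 mm deep: the petri dish's holder. Origin: centre of the underside, z up; recess floor at 7 mm.
- tape_roll: bystander: roll of cream tape lying flat, 49 mm across, 32 mm tall, behind the work. Origin: centre of the underside.
- timer: bystander: flat white bench timer, 62 x 66 mm, 19 mm tall, behind the work. Origin: centre of the underside. (A microscope stands fixed to the right of the work: its focus knob reaches to y = +0.07 m at x = 0.60 to 0.66 m, 0.23 to 0.29 m up; keep the gripper's body clear of it.)
Not all that is in view belongs to the job. Leave any pink or red look-alike of the petri_dish alone.

How it is judged:
At the end, for the whole second after the job is handed in: Vial, beaker and dish rest on the floors of their own holders (centre within 8 mm, height 3.5 mm); the jar is on the drive's deck (within 6 mm, height 3.5 mm), lugs turned at least 57 degrees from the gaps; all within 7 degrees of upright, released, at rest (horizontal distance between vial and vial_block below 0.008 m and z of vial in the frame of vial_block between 0.0045 and 0.0115 m and angle between each of vial, beaker, petri_dish, grinding_jar's own z axis and vertical below 0.12 rad and linear speed of each of vial, beaker, petri_dish, grinding_jar below 0.02 m/s and horizontal distance between beaker and beaker_block below 0.008 m and z of beaker in the frame of beaker_block between 0.0045 and 0.0115 m and horizontal distance between petri_dish and dish_holder below 0.008 m and z of petri_dish in the frame of dish_holder between 0.0035 and 0.0105 m and horizontal distance between grinding_jar and mill_drive below 0.006 m and z of grinding_jar in the frame of mill_drive between 0.0265 and 0.0335 m and angle between the x axis of grinding_jar and the x axis of mill_drive, either way round above 1 rad); the robot touches nothing.
It fails at once if a vessel is tipped over (more than 40 degrees from upright) (angle between any of grinding_jar, vial, beaker, petri_dish's own z axis and vertical above 0.7 rad).
It fails at once if the roll of tape or the timer is pushed more than 30 mm from its place (distance of any of tape_roll, timer from where it was at the start of the episode above 0.03 m).
It also fails if it takes over 102 s, if anything falls off the work surface, if the arm or the gripper's body presses on something with over 40 N, if the wrist force passes 120 N, or if a joint passes its speed limit or range.

## Working session

There is one attempt and no reset: what is moved stays moved. The work goes in short steps, each a Python script; the robot and the scene stay as the last script left them, time stands still between calls to the robot, and variables do not carry over. Pictures are saved under pics/ and viewed, at most 14 in all, crops included, and the job is handed in when it is done.

```bash
mkdir -p pics; python3 - <<'E'
from cell import r, optics
import cv2, numpy as np
for n in ("top","side"):
    d=optics.get_image(n)
    cv2.imwrite(f"pics/{n}0.png",d["pixels"][:,:,::-1])
    np.savez(f"{n}0.npz",**d)
    print(n,d["fx"],d["fy"],d["cx"],d["cy"],d["D"]);print(np.round(d["camera_from_world"],4))
print(r.finger_overhang,r.current_t(),r.current_tool_pos(),r.current_ee_rot(),r.current_opening())
E
```

```text
top 485.3280975312449 485.3280975312449 272.0812549842947 203.88389327394358 [0.0403018 0.        0.        0.        0.       ]
[[-0.0098 -0.9996 -0.0253  0.0687]
 [-0.9841  0.0141 -0.1769  0.5943]
 [ 0.1772  0.0232 -0.9839  1.0868]
 [ 0.      0.      0.      1.    ]]
side 418.93036769362874 418.93036769362874 271.7635660765116 206.43598394323044 [-0.07131678  0.          0.          0.          0.        ]
[[-0.9686 -0.2477  0.0233  0.6037]
 [-0.143   0.4774 -0.867   0.0898]
 [ 0.2036 -0.843  -0.4978  0.9869]
 [ 0.      0.      0.      1.    ]]
0.022 0.1 [0.14858433 0.52923872 0.23070735] [ 1.36462904e-01  9.90645046e-01 -5.06798144e-04 -1.07167893e-04] 1.0007269376624335
```

View pics/top0.png

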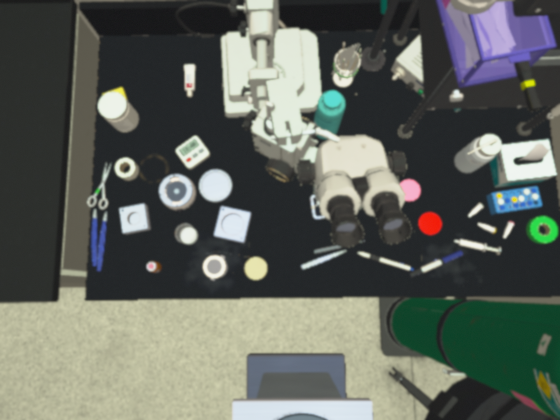

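View pics/side0.png

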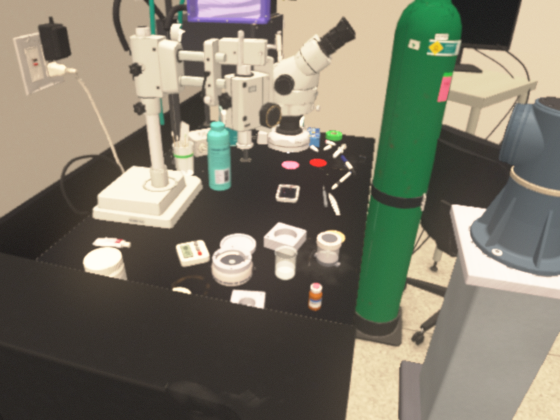

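```bash
python3 - <<'E'
import cv2
a=cv2.imread("pics/top0.png")[140:290,105:285]
cv2.imwrite("pics/topc.png",cv2.resize(a,None,fx=4,fy=4,interpolation=cv2.INTER_CUBIC)[:, :720])
b=cv2.imread("pics/side0.png")[220:320,170:360]
cv2.imwrite("pics/sidec.png",cv2.resize(b,None,fx=4,fy=4,interpolation=cv2.INTER_CUBIC))
E
```

```text
(no output)
```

View pics/topc.png

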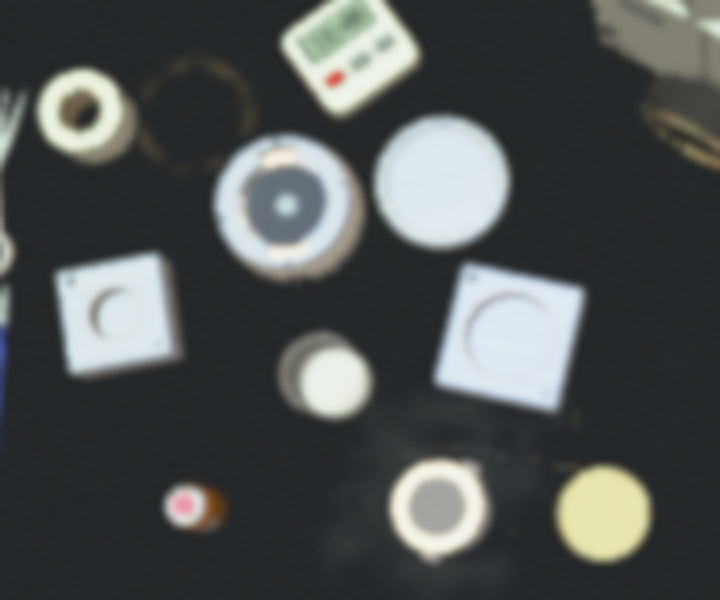

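View pics/sidec.png

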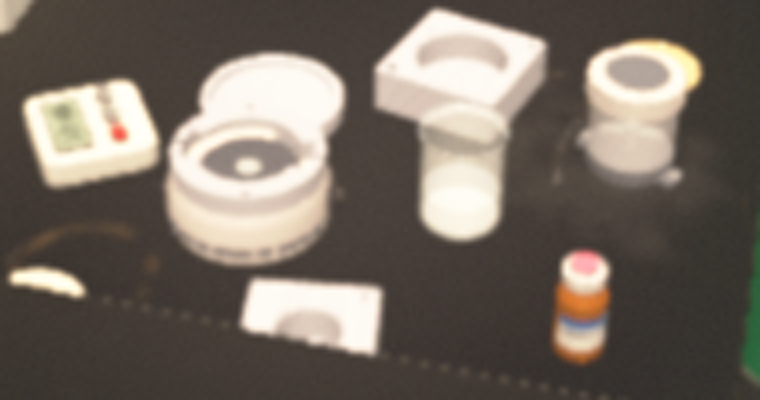

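The top crop shows the vial (184,506), jar (438,507), petri dish (604,514), beaker (base about 336,382), drive (283,202), dish holder (441,182), vial block (115,314) and beaker block (510,337). The side crop shows the same objects. Next I'll triangulate positions and enlarge the drive and jar to read the angles.

```bash
cat > h.py <<'E'
import numpy as np, cv2
def load(n): return dict(np.load(n+".npz"))
def ray(d,u,v):
    K=np.array([[d["fx"],0,d["cx"]],[0,d["fy"],d["cy"]],[0,0,1]],float)
    p=cv2.undistortPoints(np.array([[[u,v]]],float),K,np.array(d["D"],float))[0,0]
    T=d["camera_from_world"]; R=T[:3,:3]
    return -R.T@T[:3,3], R.T@np.array([p[0],p[1],1.])
def onz(d,u,v,z):
    c,a=ray(d,u,v); return c+a*(z-c[2])/a[2]
def tri(d1,p1,d2,p2):
    c1,a=ray(d1,*p1); c2,b=ray(d2,*p2)
    s=np.linalg.lstsq(np.c_[a,-b],c2-c1,rcond=None)[0]
    P,Q=c1+s[0]*a,c2+s[1]*b
    return (P+Q)/2,np.linalg.norm(P-Q)
def proj(d,P):
    K=np.array([[d["fx"],0,d["cx"]],[0,d["fy"],d["cy"]],[0,0,1]],float)
    T=d["camera_from_world"]
    return cv2.projectPoints(np.array(P,float).reshape(-1,1,3),cv2.Rodrigues(T[:3,:3])[0],T[:3,3],K,np.array(d["D"],float))[0][:,0]
def depthpt(d,u,v):
    c,a=ray(d,u,v); return c+a*d["depth"][int(round(v)),int(round(u))]
E
python3 - <<'E'
from h import *
from cell import optics
np.set_printoptions(precision=4,suppress=True)
t,s=load("top0"),load("side0")
print("cam",ray(t,0,0)[0],ray(s,0,0)[0])
tc=lambda x,y:(105+(x+.5)/4-.5,140+(y+.5)/4-.5)
sc=lambda x,y:(170+(x+.5)/4-.5,220+(y+.5)/4-.5)
P={"jar":((438,507),(640,72),.06),"vial":((184,506),(586,262),.051),"beakrim":((321,370),(464,128),.056),"beakbase":((336,382),(460,218),.002),
"drive":((281,202),(249,165),.042),"dishh":((442,182),(272,98),.012),"bblock":((510,336),(461,52),.028),"vblock":((115,314),None,.028),"petri":((604,514),None,.015),"tape":((80,110),None,.032),"timer":((350,52),(92,132),.019)}
for k,(a,b,z) in P.items():
    u=tc(*a); print(k,"z-plane",onz(t,*u,z)[:2],"tri",tri(t,u,s,sc(*b)) if b else "","depth",depthpt(t,*u))
# averaged frames
A={}
for n in ("top","side"):
    A[n]=np.mean([optics.get_image(n)["pixels"].astype(float) for _ in range(8)],0)[:,:,::-1]; np.save(n+"avg.npy",A[n])
def crop(n,cx,cy,h=20,S=400):
    a=A[n][int(cy)-h:int(cy)+h,int(cx)-h:int(cx)+h]
    return cv2.resize(np.clip((a-a.min())*255/(a.max()-a.min()),0,255).astype(np.uint8),(S,S),interpolation=cv2.INTER_CUBIC)
cv2.imwrite("pics/drive.png",np.hstack([crop("top",176,191),crop("side",232,260,24)]))
cv2.imwrite("pics/jar.png",np.hstack([crop("top",214,267),crop("side",328,247,24)]))
E
```

```text
cam [0.3929 0.0351 1.1761] [0.3966 0.9387 0.555 ]
jar z-plane [0.4505 0.1955] tri (array([0.4496, 0.1953, 0.0612]), np.float64(0.0018045431871344256)) depth [0.4505 0.1955 0.06  ]
vial z-plane [0.4535 0.3438] tri (array([0.4532, 0.3435, 0.052 ]), np.float64(0.00047425145956175266)) depth [0.4535 0.3438 0.051 ]
beakrim z-plane [0.5308 0.2653] tri (array([0.5294, 0.2649, 0.0575]), np.float64(0.0024186366128131176)) depth [0.5356 0.2734 0.0165]
beakbase z-plane [0.5299 0.2671] tri (array([0.5287, 0.267 , 0.0015]), np.float64(0.0024905622401912766)) depth [0.528  0.2639 0.0181]
drive z-plane [0.634  0.2945] tri (array([0.6338, 0.2957, 0.0349]), np.float64(0.003355629905266919)) depth [0.6372 0.2979 0.0269]
dishh z-plane [0.6515 0.2023] tri (array([0.6516, 0.2026, 0.0097]), np.float64(0.000759083626444846)) depth [0.6535 0.2036 0.0032]
bblock z-plane [0.5531 0.1582] tri (array([0.5528, 0.1579, 0.0308]), np.float64(0.00018569025479586715)) depth [0.5557 0.1602 0.0092]
vblock z-plane [0.5697 0.3957] tri  depth [0.5724 0.4011 0.0108]
petri z-plane [0.4476 0.1031] tri  depth [0.448  0.1037 0.0058]
tape z-plane [0.6952 0.4209] tri  depth [ 0.7041  0.4322 -0.0016]
timer z-plane [0.7332 0.2592] tri (array([0.7356, 0.261 , 0.0097]), np.float64(0.0006257573188577778)) depth [0.7338 0.2597 0.0169]
```

View pics/drive.png

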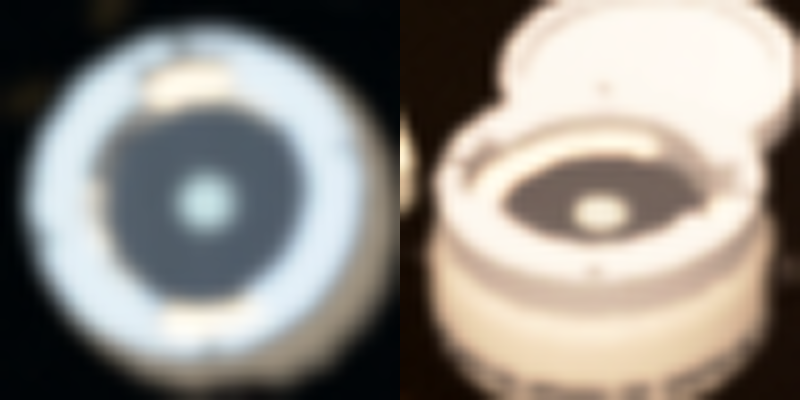

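View pics/jar.png

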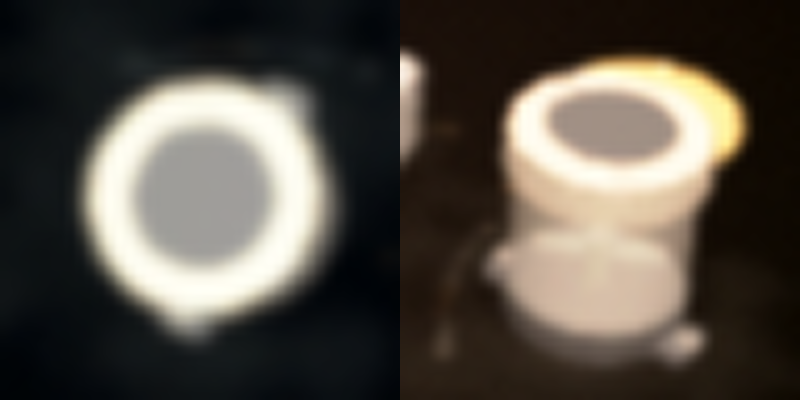

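Drive crop: gap lines are at about (182,45) and (212,347), with dots at (350,143) and (42,243). Jar crop: lug tips are at about (192,338) and (310,88) in the top view, and (703,338) and (484,263) in the side view.

```bash
python3 - <<'E'
from h import *
from scipy.optimize import least_squares
np.set_printoptions(precision=4,suppress=True)
t,s=load("top0"),load("side0")
D=lambda x,y:(156+(x+.5)/10-.5,171+(y+.5)/10-.5)
DS=lambda x,y:(208+(x-400+.5)*.12-.5,236+(y+.5)*.12-.5)
J=lambda x,y:(194+(x+.5)/10-.5,247+(y+.5)/10-.5)
JS=lambda x,y:(304+(x-400+.5)*.12-.5,223+(y+.5)*.12-.5)
def line(a,b,z,f,d):
    p,q=onz(d,*f(*a),z),onz(d,*f(*b),z); e=p-q
    return (p+q)[:2]/2,np.linalg.norm(e),np.degrees(np.arctan2(e[1],e[0]))%180
print("gap top",line((182,45),(212,347),.042,D,t)); print("dots top",line((350,143),(42,243),.042,D,t))
print("gap side",line((472,165),(722,178),.042,DS,s)); print("dots side",line((597,270),(603,88),.042,DS,s))
print("collar outline c",onz(t,*D(194,190),.042), "deck boss",onz(t,*D(207,202),.031), onz(s,*DS(600,213),.031))
print("gap tri", tri(t,D(182,45),s,DS(472,165)),tri(t,D(212,347),s,DS(722,178)),tri(t,D(42,243),s,DS(597,270)))
z=.005
print("lug top",line((192,338),(310,88),z,J,t)); print("lug side",line((703,338),(484,263),z,JS,s))
obs=np.array([J(192,338),J(310,88),JS(703,338),JS(484,263)])
def f(p):
    x,y,th=p; e=.031*np.array([np.cos(th),np.sin(th),0]);c=np.array([x,y,z])
    a,b=c-e,c+e
    # order near(-x) , far
    return (np.vstack([proj(t,[a,b]),proj(s,[a,b])])-obs).ravel()
R=least_squares(f,[.45,.195,-.4]); print(R.x[:2],np.degrees(R.x[2]),R.fun)
E
```

```text
gap top (array([0.6341, 0.2936]), np.float64(0.07457324961563488), np.float64(6.983006790735022))
dots top (array([0.6347, 0.2938]), np.float64(0.07697798090920314), np.float64(107.69611393517928))
gap side (array([0.6353, 0.2902]), np.float64(0.061402408050179595), np.float64(11.358865477863409))
dots side (array([0.634 , 0.2916]), np.float64(0.07372327921684124), np.float64(107.91802104546322))
collar outline c [0.6354 0.2943 0.042 ] deck boss [0.6348 0.2936 0.031 ] [0.6342 0.2921 0.031 ]
gap tri (array([0.668 , 0.2972, 0.0431]), np.float64(0.005727116875200107)) (array([0.6001, 0.289 , 0.0454]), np.float64(0.00713197901831681)) (array([0.622 , 0.3297, 0.0446]), np.float64(0.0008967823001510314))
lug top (array([0.4499, 0.1924]), np.float64(0.06530473224083276), np.float64(154.8781610891119))
lug side (array([0.4502, 0.1942]), np.float64(0.062382266824242805), np.float64(164.51637707684296))
[0.4501 0.193 ] -21.6968425112118 [ 0.7875 -0.416  -1.2159  0.2493 -0.6384  0.4414  0.9205 -1.0173]
```

```bash
python3 - <<'E'
from h import *
t,s=load("top0"),load("side0")
out=[]
for d,n,(cx,cy) in ((t,"top",(214,267)),(s,"side",(328,247))):
    h=17 if n=="top" else 19; row=[]
    A=np.load(n+"avg.npy")[cy-h:cy+h,cx-h:cx+h]; S=266
    A=np.clip((A-A.min())*1.0,0,255)
    A=(255*(A/255)**.6).astype(np.uint8)
    for th in (-15,-21,-27):
        im=cv2.resize(A,(S,S),interpolation=cv2.INTER_CUBIC); k=S/(2*h)
        def dr(P,c): 
            q=proj(d,P); q=((q-[cx-h,cy-h]+.5)*k-.5)
            cv2.polylines(im,[np.round(q).astype(int)],True,c,1,cv2.LINE_AA)
        a=np.linspace(0,2*np.pi,50); x0,y0=.4502,.1950
        for rr,z,c in ((.026,.06,(0,0,255)),(.024,0,(255,255,0))): dr(np.c_[x0+rr*np.cos(a),y0+rr*np.sin(a),0*a+z],c)
        for sg in (0,180):
            T=np.radians(th+sg); e=np.array([np.cos(T),np.sin(T)]);f=np.array([-e[1],e[0]])
            for z in (.001,.006): dr([np.r_[np.array([x0,y0])+e*u+f*v,z] for u,v in ((.024,-.006),(.031,-.006),(.031,.006),(.024,.006))],(0,255,0))
        row.append(im)
    out.append(np.hstack(row))
cv2.imwrite("pics/fit.png",np.vstack(out))
E
```

```text
(no output)
```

View pics/fit.png

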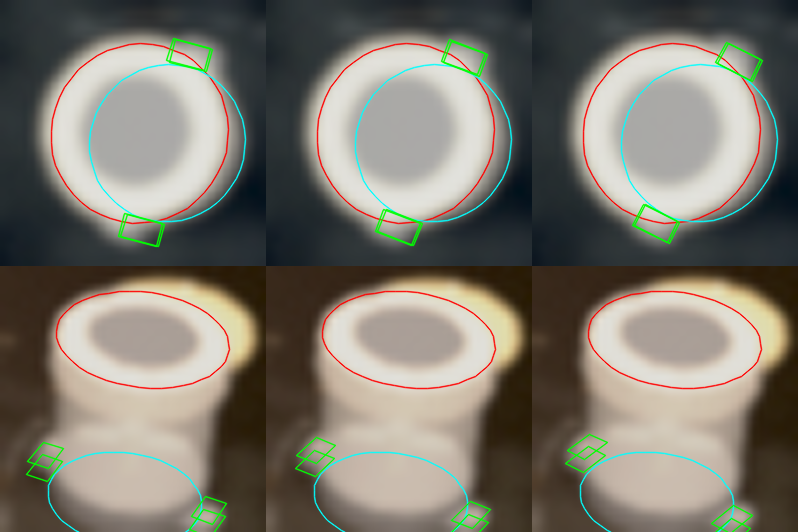

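```bash
cat >> h.py <<'E'
def q(phi):
    a=np.radians(phi+90)/2; return [np.cos(a),np.sin(a),0,0]
def over(r,x,y,z,phi): r.move_to([x,y,z],q(phi))
def pick(r,x,y,z,phi,sq,zup,pre=1.0):
    r.set_gripper(pre); over(r,x,y,z+.07,phi); r.move_linear([x,y,z],vel=.12)
    r.set_gripper(0,sq); print("grip",r.current_opening(),r.current_finger_force(),r.finger_overhang)
    r.move_linear([x,y,zup],vel=.12)
def place(r,x,y,z,phi,zup,rel,zap=None):
    over(r,x,y,zup,phi); r.move_linear([x,y,z+.015],vel=.15); f0=np.array(r.current_contact_force())
    r.move_linear([x,y,z],vel=.04); print("F",np.array(r.current_contact_force())-f0,r.current_tool_pos(),r.current_opening())
    r.set_gripper(rel); r.move_linear([x,y,z+.08],vel=.15); print("t",r.current_t())
E
python3 - <<'E'
from cell import r,optics
from h import *
np.set_printoptions(precision=4,suppress=True)
pick(r,.4535,.3438,.045,74,25,.14)
place(r,.5697,.3957,.0545,74,.14,.55)
pick(r,.5303,.2660,.045,74,20,.15)
place(r,.5531,.1582,.0545,74,.15,.85)
d=optics.get_image("top"); s=optics.get_image("side")
a=cv2.resize(d["pixels"][140:290,105:285],(600,500)); b=cv2.resize(s["pixels"][200:320,170:360],(200,126))
cv2.imwrite("pics/a1.png",a[:,:,::-1])
E
```

```text
grip 0.20862809228528198 24.39553141593933 0.022
F [0.4879 1.0106 0.514 ] [0.5697 0.3957 0.0544] 0.2107825302730427
t 7.6167
grip 0.5142566304517547 20.085836874204688 0.022
F [0.9338 0.1927 0.169 ] [0.553  0.1582 0.0544] 0.5116040092572143
t 13.7167
```

View pics/a1.png

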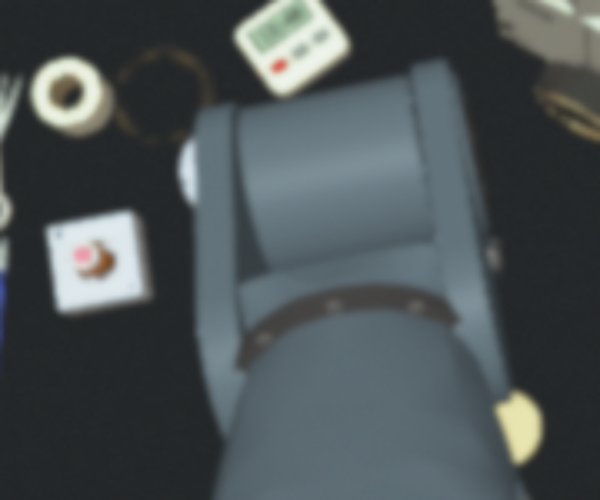

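The vial is in its block at about (90,258). The arm hides the rest of the scene. Next is the dish, with a guarded descent.

```bash
python3 - <<'E'
from cell import r,optics
from h import *
np.set_printoptions(precision=4,suppress=True)
x,y,phi=.4476,.1031,-30
r.set_gripper(.84); over(r,x,y,.09,phi); r.move_linear([x,y,.034],vel=.12)
f0=np.array(r.current_contact_force()); z=.034
while z>.008:
    z-=.002; r.move_linear([x,y,z],vel=.04); f=(np.array(r.current_contact_force())-f0)[2]
    if abs(f)>2.5: break
print("touch",z,f,r.current_tool_pos())
z+=.007; r.move_linear([x,y,z],vel=.05); r.set_gripper(0,30)
print(z,r.current_opening(),r.current_finger_force(),r.current_tool_pos())
r.move_linear([x,y,.10],vel=.12); print(r.current_opening(),r.current_t())
for n in("top","side"):
    d=optics.get_image(n); np.savez(n+"1.npz",**d)
a=cv2.resize(np.load("side1.npz")["pixels"][190:330,170:360],(760,560)); cv2.imwrite("pics/a2.png",a[:,:,::-1])
E
```

```text
touch 0.007999999999999986 -0.6161272918586671 [0.4476 0.1031 0.0079]
0.014999999999999986 0.0016602214170521176 4.04194281421951 [0.4481 0.1032 0.0155]
0.0011447580691235594 21.2583
```

View pics/a2.png

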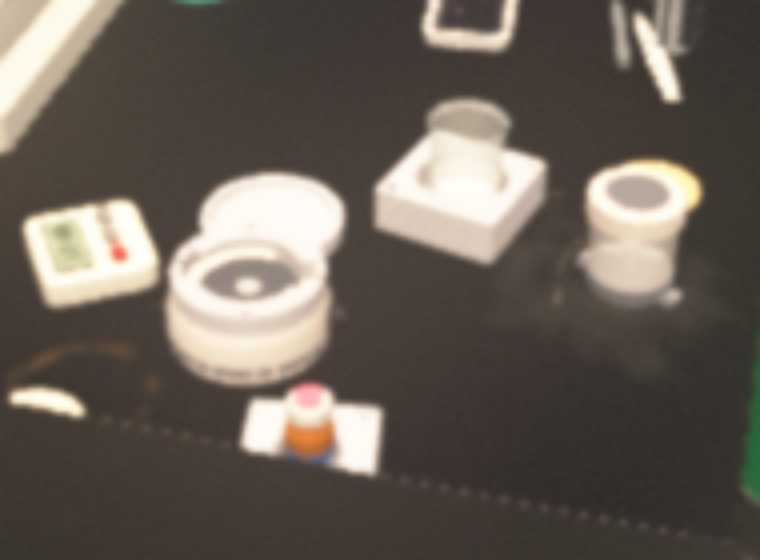

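The side picture shows the vial at (310,425) in its block and the beaker at (467,150) in its block. The dish at (670,185) was not gripped. I'll check its size and height again.

```bash
python3 - <<'E'
from h import *
np.set_printoptions(precision=4,suppress=True,linewidth=160)
t=load("top0"); s=load("side0")
im=t["pixels"].astype(float)
def heights(u0,v0,h,st):
    for v in range(v0-h,v0+h+1,st): print([int(round(1000*depthpt(t,u,v)[2])) for u in range(u0-h,u0+h+1,st)])
heights(255,268,16,4)
b=im[...,0]; 
for nm,(u0,v0,R) in {"dish":(255,268,18),"lid":(214,267,18),"holder":(215,185,22),"pink":(410,190,18),"red":(430,223,18)}.items():
    sub=im[v0-R:v0+R+1,u0-R:u0+R+1].max(2); bg=np.percentile(sub,5); fg=np.percentile(sub,70)
    m=((sub>(bg+fg)/2)*255).astype(np.uint8); n,l,st,c=cv2.connectedComponentsWithStats(m)
    k=l[R,R]; print(nm,st[k],c[k]+[u0-R,v0-R],"eqdia px",2*np.sqrt(st[k][4]/np.pi), im[v0,u0])
    z={"dish":.015,"lid":.06,"holder":.012,"pink":.0,"red":0}[nm]; d=(t["camera_from_world"]@np.r_[onz(t,u0,v0,z),1])[2]; print("  dia m",2*np.sqrt(st[k][4]/np.pi)*d/485.3, onz(t,*(c[k]+[u0-R,v0-R]),z))
E
```

```text
[2, 1, 4, 2, -4, -5, -5, -3, 0]
[-2, 1, -6, -1, -3, -1, 2, 0, 2]
[0, 2, -5, 1, 0, 2, 1, -1, 0]
[-2, -2, 1, 5, 1, 7, 5, -2, -2]
[3, -1, 3, 3, 0, 7, 3, 1, -1]
[-2, 2, 4, 4, 2, 5, 2, -2, -3]
[-3, -2, -2, 5, 7, 5, -4, -1, -1]
[-1, 1, -2, -1, -2, -2, 2, 2, -2]
[0, -1, -1, -3, -1, 0, -5, -1, -1]
dish [  7   6  24  25 473] [255.4524 267.9915] eqdia px 24.54062559633988 [231. 229. 176.]
  dia m 0.058344942117098016 [0.4479 0.1035 0.015 ]
lid [  6   5  26  27 515] [214.3126 266.3223] eqdia px 25.60699837034026 [167. 165. 162.]
  dia m 0.05866725245388429 [0.4507 0.1951 0.06  ]
holder [  6   6  33  33 860] [214.9965 185.0453] eqdia px 33.090572803628525 [222. 232. 239.]
  dia m 0.0814927689736048 [0.6517 0.2026 0.012 ]
pink [  0   1  29  34 589] [405.5739 189.6044] eqdia px 27.384997568906428 [246. 179. 205.]
  dia m 0.06730853703343366 [ 0.6356 -0.2648  0.    ]
red [  6   6  25  25 476] [429.7815 223.0924] eqdia px 24.61832697999475 [243.  32.  12.]
  dia m 0.059720171302317784 [ 0.5522 -0.3177  0.    ]
```

```bash
python3 - <<'E'
from cell import r,optics
from h import *
np.set_printoptions(precision=4,suppress=True)
x,y=.45,.02
over(r,x,y,.06,90)
r.set_gripper(0)
f0=np.array(r.current_contact_force()); z=.030; r.move_linear([x,y,z],vel=.1)
while z>.002:
    z-=.002; r.move_linear([x,y,z],vel=.05); f=np.array(r.current_contact_force())-f0
    if np.linalg.norm(f)>4: break
print("touch shut",z,f,r.current_tool_pos(),r.current_t())
r.move_linear([x,y,.1],vel=.2)
over(r,.42,.38,.25,90)
t=optics.get_image("top"); np.savez("top2.npz",**t); s=optics.get_image("side"); np.savez("side2.npz",**s)
hs=[depthpt(t,u,v)[2] for u in range(249,263,2) for v in range(262,276,2)]; print("yellow median z",np.median(hs))
for nm,(u,v) in {"holder":(215,185),"red":(430,223),"pink":(410,190)}.items():
    print(nm,np.median([depthpt(t,a,b)[2] for a in range(u-5,u+6,2) for b in range(v-5,v+6,2)]))
a=cv2.resize(t["pixels"][140:290,105:285],(720,600),interpolation=cv2.INTER_CUBIC)[280:,:]; b=s["pixels"][215:295,290:370]
b=cv2.resize(b,(560,560),interpolation=cv2.INTER_CUBIC).copy()
for z,c in ((.015,(255,0,0)),(.004,(0,255,0))):
  an=np.linspace(0,6.28,60); p=onz(t,255.45,267.99,z); P=np.c_[p[0]+.0305*np.cos(an),p[1]+.0305*np.sin(an),0*an+z]
  qq=((proj(s,P)-[290,215]+.5)*7-.5).astype(int); cv2.polylines(b,[qq],True,c,1)
cv2.imwrite("pics/a3.png",b[:,:,::-1])
E
```

```text
touch shut 0.001999999999999986 [ 0.6393 -0.1987  1.7583] [0.4499 0.02   0.0019] 27.4917
yellow median z 0.004071251524124353
holder 0.006152530655994637
red 0.0043845962194001276
pink 0.004019664280032753
```

View pics/a3.png

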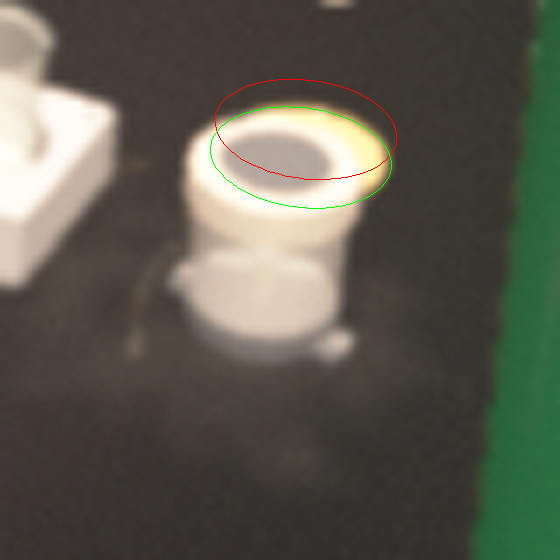

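The disc in view is flat, with its top at about 4 mm, and the fingers reach less far than expected. I'll check the fingertip height from depth, without using a picture.

```bash
python3 - <<'E'
from h import *
from cell import r
np.set_printoptions(precision=4,suppress=True)
def cloud(d):
    H,W=d["depth"].shape; K=np.array([[d["fx"],0,d["cx"]],[0,d["fy"],d["cy"]],[0,0,1]],float)
    uv=np.stack(np.meshgrid(np.arange(W),np.arange(H)),-1).reshape(-1,1,2).astype(float)
    p=cv2.undistortPoints(uv,K,np.array(d["D"],float))[:,0]; z=d["depth"].reshape(-1)
    P=np.c_[p*z[:,None],z]; T=d["camera_from_world"]; return (P-T[:3,3])@T[:3,:3], z
print(r.current_tool_pos(),proj(load("side2"),[[.42,.38,.25],[.42,.38,.228]]))
for n in("side2","top2"):
    d=load(n); P,z=cloud(d); P[z<=0]=9
    m=(np.abs(P[:,0]-.42)<.05)&(np.abs(P[:,1]-.38)<.06)&(P[:,2]>.12); Q=P[m]
    h,e=np.histogram(Q[:,2],bins=np.arange(.12,.5,.01)); print(n,m.sum(),dict(zip(np.round(e[:-1],3),h)))
    m=(P[:,0]>.40)&(P[:,0]<.6)&(P[:,1]>.0)&(P[:,1]<.4); hh,e=np.histogram(P[m,2],bins=np.arange(-.02,.03,.002)); print(np.c_[e[:-1],hh].T)
# tall-thin beige scan: top-surface map at z 10-20mm, clusters
d=load("top2");P,z=cloud(d);zz=cv2.medianBlur(P[:,2].reshape(420,560).astype(np.float32),5)
m=((zz>.009)&(zz<.022)).astype(np.uint8); n,l,st,c=cv2.connectedComponentsWithStats(m)
for k in range(1,n):
    if st[k][4]>60: u,v=c[k]; print(st[k],onz(d,u,v,.015), d["pixels"][l==k].mean(0).astype(int))
E
```

```text
[0.4204 0.379  0.2494] [[344.1146 202.7156]
 [342.5426 215.2666]]
side2 8783 {np.float64(0.12): np.int64(0), np.float64(0.13): np.int64(0), np.float64(0.14): np.int64(0), np.float64(0.15): np.int64(0), np.float64(0.16): np.int64(0), np.float64(0.17): np.int64(0), np.float64(0.18): np.int64(0), np.float64(0.19): np.int64(0), np.float64(0.2): np.int64(0), np.float64(0.21): np.int64(0), np.float64(0.22): np.int64(0), np.float64(0.23): np.int64(0), np.float64(0.24): np.int64(2), np.float64(0.25): np.int64(65), np.float64(0.26): np.int64(91), np.float64(0.27): np.int64(102), np.float64(0.28): np.int64(59), np.float64(0.29): np.int64(47), np.float64(0.3): np.int64(76), np.float64(0.31): np.int64(97), np.float64(0.32): np.int64(125), np.float64(0.33): np.int64(208), np.float64(0.34): np.int64(268), np.float64(0.35): np.int64(294), np.float64(0.36): np.int64(141), np.float64(0.37): np.int64(169), np.float64(0.38): np.int64(409), np.float64(0.39): np.int64(422), np.float64(0.4): np.int64(442), np.float64(0.41): np.int64(475), np.float64(0.42): np.int64(500), np.float64(0.43): np.int64(315), n
[... 2519 characters left out ...]
[0.9119 0.2713 0.015 ] [216 190 179]
[552 117   8  41 119] [ 0.765  -0.6306  0.015 ] [111 107  92]
[176 136  33  32 632] [0.7375 0.2607 0.015 ] [202 211 194]
[489 160  14  26  77] [ 0.6681 -0.4742  0.015 ] [37 83 79]
[172 184  24  28  78] [0.6118 0.2716 0.015 ] [132 126 115]
[528 217  29  26 540] [ 0.5316 -0.5712  0.015 ] [ 55 196  74]
[459 240  28  11 146] [ 0.4974 -0.4097  0.015 ] [224 223 211]
[443 252  19  10  65] [ 0.4709 -0.3617  0.015 ] [ 61  70 128]
[421 260  21  11  76] [ 0.45   -0.3098  0.015 ] [215 221 207]
[457 303  28  76 140] [ 0.2857 -0.3713  0.015 ] [15 67 41]
[464 389  33  31  80] [ 0.1471 -0.3938  0.015 ] [32 32 33]
[281 414  42   6 177] [0.1171 0.0004 0.015 ] [108 124 131]
```

The fingertips lie at about the reported TCP height. The dish's clear lid is invisible to the depth camera, so it sees only the agar at 4 mm. I'll retry the dish lower, feeling for the table.

```bash
python3 - <<'E'
from cell import r,optics
from h import *
np.set_printoptions(precision=4,suppress=True)
t=load("top2"); x,y=onz(t,255.45,267.99,.004)[:2]; phi=-30; print(x,y)
r.set_gripper(.86); over(r,x,y,.06,phi); r.move_linear([x,y,.010],vel=.12)
f0=np.array(r.current_contact_force()); z=.010
while z>-.014:
    z-=.002; r.move_linear([x,y,z],vel=.05); f=(np.array(r.current_contact_force())-f0)
    if np.linalg.norm(f)>4: break
print("touch",z,f,r.current_tool_pos())
if z<-.003:
    z+=.0055; r.move_linear([x,y,z],vel=.05); r.set_gripper(0,30)
    print(z,r.current_opening(),r.current_finger_force(),r.current_tool_pos())
    r.move_linear([x,y,.07],vel=.12)
print(r.current_opening(),r.current_t())
E
```

```text
0.44841901917140153 0.10417629585206484
touch -0.01 [-4.4458 -1.5588 23.2638] [ 0.4486  0.1042 -0.0089]
-0.0045000000000000005 0.6965101985504409 30.9595388174057 [ 0.4484  0.1042 -0.0045]
0.6907065503161385 36.1333
```

```bash
python3 - <<'E'
from cell import r,optics
from h import *
np.set_printoptions(precision=4,suppress=True)
x,y,phi=.6517,.2026,-30
over(r,x,y,.07,phi); r.move_linear([x,y,.014],vel=.12); f0=np.array(r.current_contact_force()); z=.014
while z>.0055:
    z-=.0015; r.move_linear([x,y,z],vel=.04); f=np.array(r.current_contact_force())-f0
    if f[2]>4: break
print("touch",z,f)
r.set_gripper(.84); r.move_linear([x,y,.09],vel=.15)
over(r,.4507,.1955,.11,74)
for n in("top","side"):
    d=optics.get_image(n); np.savez(n+"3.npz",**d)
s=np.load("side3.npz")["pixels"][215:305,195:315]; cv2.imwrite("pics/a4.png",cv2.resize(s,(800,600),interpolation=cv2.INTER_CUBIC)[:,:,::-1])
print(r.current_t())
E
```

```text
touch 0.006500000000000002 [-2.271  -1.7074  4.6735]
41.525
```

View pics/a4.png

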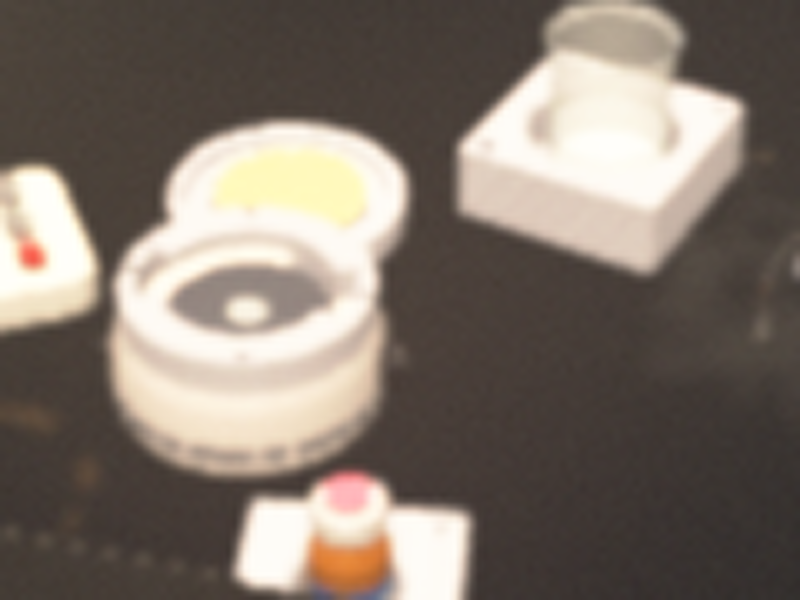

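The dish lies in its holder at (290,185). Now the jar.

```bash
python3 - <<'E'
from cell import r,optics
from h import *
np.set_printoptions(precision=4,suppress=True)
x,y=.4507,.1955
r.set_gripper(1.0); r.move_linear([x,y,.041],vel=.12); r.set_gripper(0,60)
print("grip",r.current_opening(),r.current_finger_force(),r.current_tool_pos())
r.move_linear([x,y,.13],vel=.15)
X,Y=.6347,.2937; phi=104
over(r,X,Y,.11,phi); r.move_linear([X,Y,.087],vel=.1); f0=np.array(r.current_contact_force()); z=.087
while z>.0712:
    z-=.0015; r.move_linear([X,Y,z],vel=.04); f=np.array(r.current_contact_force())-f0
    if f[2]>6: break
print("stop z",z,f,np.array(r.current_torque()),r.current_tool_pos(),r.current_opening(),r.current_t())
E
```

```text
grip 0.5674158746932387 60.32193607912632 [0.4512 0.1956 0.042 ]
stop z 0.07049999999999998 [-2.2217 -2.297  10.4524] [-0.3355  0.4834 -0.0608] [0.6353 0.2939 0.0721] 0.5620579630594594 47.7167
```

The jar is fully home on the deck (TCP 0.072 against 0.042 at the pick, reaction 10 N). Turning it clockwise in steps.

```bash
python3 - <<'E'
from cell import r,optics
from h import *
np.set_printoptions(precision=3,suppress=True)
X,Y,z=.6350,.2938,.0715
r.move_linear([X,Y,z],vel=.04)
for phi in range(94,23,-10):
    r.move_linear([X,Y,z],q(phi),vel=.02)
    R=r.current_ee_rot(); a=np.degrees(2*np.arctan2(R[1],R[0]))-90
    T=np.array(r.current_torque()); print(phi,round(a,1),np.array(r.current_contact_force()),T,r.current_t())
    if abs(T[2])>2.5: break
print(r.current_tool_pos())
E
```

```text
94 94.2 [1.802 0.505 6.074] [-0.17  -0.246 -0.012] 48.2917
84 84.2 [ 1.578 -0.55   7.199] [-0.223 -0.23   0.019] 48.6167
74 74.2 [ 1.145 -0.681  6.312] [-0.297 -0.226 -0.067] 48.9417
64 64.2 [-0.052 -0.734  6.5  ] [-0.312 -0.108 -0.018] 49.2667
54 54.2 [ 0.467 -1.247  7.038] [-0.347 -0.088 -0.009] 49.5917
44 44.2 [ 0.372 -0.499  7.555] [-0.315 -0.032 -0.   ] 49.9167
34 34.2 [ 0.258 -1.17   6.752] [-0.342  0.02   0.047] 50.2417
24 24.2 [-1.127 -1.804  6.604] [-0.349  0.097  0.02 ] 50.5667
[0.635 0.294 0.072]
```

```bash
python3 - <<'E'
from cell import r,optics
from h import *
np.set_printoptions(precision=3,suppress=True)
X,Y,z=.6350,.2938,.0715
f0=np.array(r.current_contact_force()); zz=z
while zz<z+.008:
    zz+=.001; r.move_linear([X,Y,zz],vel=.03); f=np.array(r.current_contact_force())-f0
    print(round(zz,4),f[2],r.current_opening())
    if f[2]<-15: break
r.move_linear([X,Y,z],vel=.03)
print("back",r.current_contact_force(),r.current_tool_pos())
r.set_gripper(.95); r.move_linear([X,Y,.16],vel=.15); over(r,.40,.30,.30,74)
t=optics.get_image("top"); s=optics.get_image("side"); np.savez("top4.npz",**t); np.savez("side4.npz",**s)
a=cv2.resize(t["pixels"][140:290,105:285],(480,400),interpolation=cv2.INTER_CUBIC); b=cv2.resize(s["pixels"][205:305,195:315],(320,267),interpolation=cv2.INTER_CUBIC)
im=np.zeros((400,800,3),np.uint8); im[:,:480]=a; im[:267,480:]=b; cv2.imwrite("pics/a5.png",im[:,:,::-1]); print(r.current_t())
E
```

```text
0.0725 -5.984912002245711 0.5650223884088441
0.0735 -7.411518643486322 0.5687588598314798
0.0745 -11.321420431745493 0.5654676966788086
0.0755 -24.74953626945645 0.564229354871954
back [ 0.498  0.822 -1.698] [0.635 0.294 0.073]
54.175
```

View pics/a5.png

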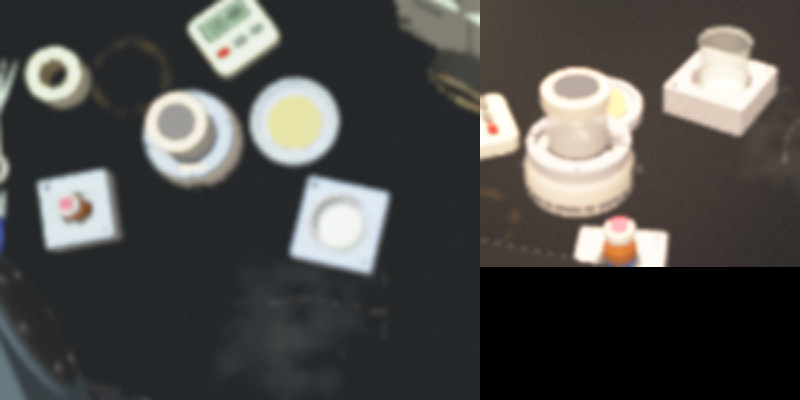

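The jar holds against a pull, so the lugs are under the lip, and all the vessels are in place. I'll check heights and centres by depth before handing in.

```bash
python3 - <<'E'
from h import *
np.set_printoptions(precision=4,suppress=True)
t=load("top4"); o=lambda x,y:(105+(x+.5)*.375-.5,140+(y+.5)*.375-.5)
for n,(x,y),z,ref in (("jar",(179,122),.09,(.6347,.2937)),("vial",(68,204),.059,(.5697,.3957)),("beakerfloor",(339,222),.012,(.5531,.1582)),("dish",(295,122),.011,(.6517,.2026))):
    u,v=o(x,y); h=np.median([depthpt(t,u+a,v+b)[2] for a in(-2,-1,0,1,2) for b in (-2,-1,0,1,2)]) if n!="vial" else np.median([depthpt(t,u+a,v+b)[2] for a in(-1,0,1) for b in (-1,0,1)])
    p=onz(t,u,v,z)[:2]; print(n,"h",h,"dxy",p-ref)
E
```

```text
jar h 0.09000979975681545 dxy [ 0.0002 -0.0029]
vial h 0.05795554576415651 dxy [-0.     -0.0021]
beakerfloor h 0.027496570150595367 dxy [0.0039 0.0025]
dish h 0.010466472271255078 dxy [-0.0008 -0.0006]
```

```bash
python3 -c "
from cell import r
print(r.hand_in(),r.current_t())"
```

```text
the job is handed in; nothing more can be done
the job is handed in; nothing more can be done
```

I handed the job in at about 54 s of robot time: the vial, beaker and dish are in their holders, and the jar is seated on the drive, turned 80° clockwise and held against an upward pull; the verdict was not shown.

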